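Free the index plunger of the vessel turntable and hold it out

TASK

Somebody has parked a roll of tape over the index plunger of the vessel turntable: slide it up off the plunger and lay it flat in the steel tray. Then pull the plunger's knob up as far as it goes, so that its pin is clear of its hole in the disc, and keep holding it there: you finish still holding the knob fully up. Leave the other things on the bench where they are.

Things in the scene. Friction and masses are not known exactly. Their poses are not given: they have to be found in the camera images.
- stand: Fixed turntable stand. Origin on the bench below the plunger axis, z up, x towards the centre of its aluminium disc (280 mm across, top at z 40 mm), 125 mm away. There a glass vessel with blue cap (100 mm across) rises to z 129 mm, 73 mm clear of the plunger axis. Grey pillar (x -53 to -31 mm) and arm (x -53 to 25 mm, 50 mm wide, top z 80 mm) carry the upright plunger.
- knob (a point): Black cylindrical pull knob of the plunger, 24 mm across, 31 mm tall; moves only straight up and down. This point: the centre of its underside, 94 mm above the bench when seated (top then at 125 mm); below it a steel neck 22 mm across. At the start it is inside the roll's bore, 4 mm play all round, top 3 mm below the roll's top: it cannot be gripped until the roll is off.
- plunger (a joint): Lift of the sprung plunger (with knob and pin) in m: 0 is seated in the hole, 0.018 is fully up, against a firm stop; the 10 mm thick pin leaves the hole at 0.009. Its spring always pulls it back down: about 6 N at 0, rising to about 13 N at 0.018. It snaps back if let go.
- stand_seat (a point): Mouth of the pin's seat hole in the disc's top face, on the plunger axis, 40 mm above the bench (fixed).
- pin_tip (a point): Lower tip of the plunger's steel pin: 9 mm below stand_seat when seated, 9 mm above it when fully up.
- roll: Loose roll of pale tape on a cardboard core, a ring: 62 mm outer diameter, 32 mm bore, 48 mm tall, 70 to 140 g, its axis (z) upright. Origin at the centre of its underside, at the start 80 mm above the bench, on the arm around the knob.
- roll_center (a point): Centre of the tape roll, on its axis at mid height (24 mm above its underside).
- tray: Fixed, empty, open steel tray, 200 mm (x) by 170 mm (y), 30 mm high, walls and floor 4 mm thick. Origin at the centre of its underside on the bench; its inner floor is 4 mm above the bench.
- jar: Bystander: closed jar, 56 mm across and 70 mm tall, standing on the bench beside the stand. Origin at the centre of its underside.
- wrench: Bystander: steel wrench 150 mm long, lying on the bench on the robot's side of the tray.
- spare_cap: Bystander: loose blue cap ring, 68 mm across, 18 mm high, lying on the bench beyond the tray. Origin at the centre of its underside.

How it is judged:
By the outcome, as a careful person would: the job done as asked, in the order asked, and still so for the second after the job is handed in, while the arm keeps its last pose, push and grip.
It also fails if it takes over 51 s, if anything falls off the work surface, if the arm or the gripper's body presses on something with over 40 N, if the wrist force passes 120 N, or if a joint passes its speed limit or range.

ROBOT

A 6-joint arm with a two-finger parallel gripper is mounted at the origin on the work surface. World frame = base frame: x ahead of the robot, y to its left, z up, the work surface at z = 0. Lengths are in mm, angles in degrees, forces in N, time in s.
With the tool pointing down it reaches from about 300 to 850 mm from the base axis. Payload 4.2 kg.
Tool frame: the origin (TCP) lies midway between the tips of the shut fingers; the grasp point (between the pads) lies 19 mm behind it; z points along the fingers, y is the line along which they close (so a half turn about z gives the same grasp; the last joint's range is limited). The gripper opens to 91 mm and grips with 3 to 60 N. Pads are 32 mm wide; open, the fingers measure 118 mm over their backs; the gripper's body (76 mm by 178 mm) begins 60 mm behind the grasp point.
Start: joints at [73.339, 18.312, 89.639, -0, 72.044, -1.146], TCP at [153.816, 554.064, 181.476] pointing down, gripper open.
Joint ranges: [-177.97, 177.97], [-48.28, 115.42], [12.27, 149.76], [-77.06, 257.06], [2.81, 150.46], [-146.56, 146.56]. Speed limits (degrees/s): [147.25, 147.25, 180, 180, 180, 180].

INTERFACE

Orientations are given as [roll, pitch, yaw] about the fixed x, y, z axes, in that order (R = Rz(yaw) Ry(pitch) Rx(roll)).
In Python, from workcell import env gives the robot as it stands.
- The arm moves only by the shell command python3 -m jog 'ROWS' [FORCE]. ROWS is a JSON object of lists of equal length, an entry for each row: "jaw": the finger opening in mm, from 0 to 91.2; "slide": the shift along the tool's x, y, z in units of 30 mm (1.0 is 30 mm), a list of three; "spin": the turn about the tool's z in units of 8 degrees (1.0 is 8 degrees). In form: {"jaw": [jaw, ...], "slide": [[dx, dy, dz], ...], "spin": [spin, ...]}. A call has 1 to 10 rows; each row shifts and turns the commanded pose from where the row before left it, along the tool's axes as they then stand; what a row does not reach is not made up. A row lasts 1/10 s, in which the tool goes at most 50 mm and 8.59 degrees, less where a joint would pass 70% of its speed; a pose out of reach is approached as far as the arm can. A call is refused whole if a number of a shift passes 1 or a number of a turn 1, either way. A call with a gripper value outside its range is refused whole. The fingers move at their own pace and stop on an object; FORCE is the grip in N (left out, the last holds). Time passes only in rows, so rows that do not move let the fingers close. It gives the time, the measured TCP pose, the force, the opening and the grip force at its end, in the units of the state.
- env.state(): the state, without advancing time (a new reading comes with each control period).
- env.grab_frame(name): name is "side" or "top"; returns the picture (480x640x3 uint8, red, green, blue); there is no depth.
- env.camera_model(name): a dict with "fx", "fy", "cx", "cy" (pixels), "camera_from_world" (4x4, takes a point from world to camera coordinates). Camera axes: x right, y up, looking along -z (the intrinsics and any distortion apply to the point x, -y, -z); pixel columns grow to the right and rows downward; lengths in mm; the calibration is good to about 2 mm. A picture is of the moment at which its call begins. camera_model takes no time and is no camera call.
- env.job_done(): hands the job in; it is judged then, once.
The state is a dict: "time_s": time; "qpos": joint angles; "qvel": joint speeds; "effort": joint torques, N m; "ee_pos": TCP position; "ee_rot": TCP orientation; "force": force on the tool from outside, world axes, zero at the start; "torque": the same for the moment, N m; "gripper_width": finger opening in mm; "gripper_force": force on a finger pad.
Only numpy, scipy, OpenCV 4.12 (cv2) and the standard library are available. Lean on these libraries where they do the work, as an engineer would, in place of code of your own. Each camera call takes 0.05 s, during which the arm holds its last target. There are 200 camera calls.

## Working session

There is one attempt and no reset: what is moved stays moved. The work goes in short steps, Python scripts to look and compute and a shell command to move; the robot and the scene stay as the last step left them, time stands still between calls to the robot, and variables do not carry over. Pictures are saved under pics/ and viewed, at most 10 in all, crops included, and the job is handed in when it is done.

```bash
ls; mkdir -p pics
python3 - <<'E'
from workcell import env
import cv2,numpy as np
np.set_printoptions(precision=3,suppress=True)
for n in("side","top"):
    cv2.imwrite(f"pics/{n}0.png",env.grab_frame(n)[:,:,::-1]); m=env.camera_model(n); print(n,m)
s=env.state();print(s)
E
```

```text
pics
side {'fx': 610.279060195942, 'fy': 610.279060195942, 'cx': 305.1132958310696, 'cy': 244.99515417331588, 'camera_from_world': array([[    0.92 ,    -0.392,    -0.01 ,  -486.043],
       [    0.214,     0.48 ,     0.851,  -204.076],
       [   -0.329,    -0.785,     0.525, -1107.87 ],
       [    0.   ,     0.   ,     0.   ,     1.   ]])}
top {'fx': 604.0875665412749, 'fy': 604.0875665412749, 'cx': 333.3648938446788, 'cy': 239.7178020447253, 'camera_from_world': array([[   -0.002,    -1.   ,    -0.007,    57.982],
       [    0.983,    -0.003,     0.186,  -550.634],
       [   -0.186,    -0.006,     0.982, -1322.789],
       [    0.   ,     0.   ,     0.   ,     1.   ]])}
{'time_s': 0.1, 'qpos': array([73.339, 18.347, 89.697, -0.001, 72.042, -1.147]), 'qvel': array([ 0.09 , -0.023, -0.257, -0.019, -0.16 , -0.039]), 'effort': array([ -0.   , -41.333, -23.251,   0.073,   0.042,  -0.   ]), 'ee_pos': array([153.681, 553.591, 180.733]), 'ee_rot': array([-179.914,   -0.001,  164.486]), 'force': array([0.167, 0.215, 0.02 ]), 'torque': array([-0.01 ,  0.023,  0.024]), 'gripper_force': 0.0, 'gripper_width': 91.24503147983037}
```

View pics/side0.png

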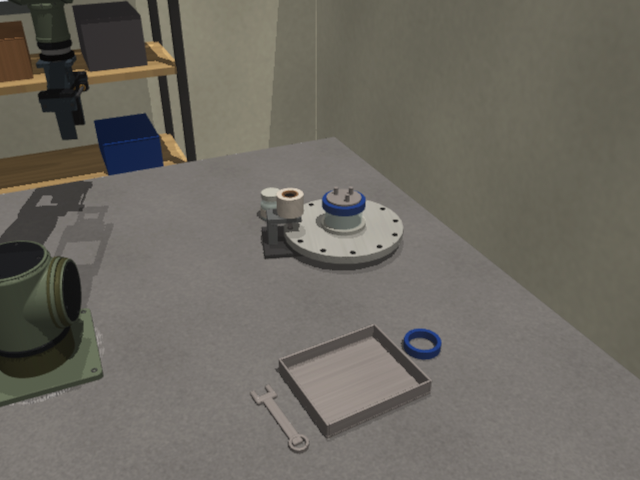

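View pics/top0.png

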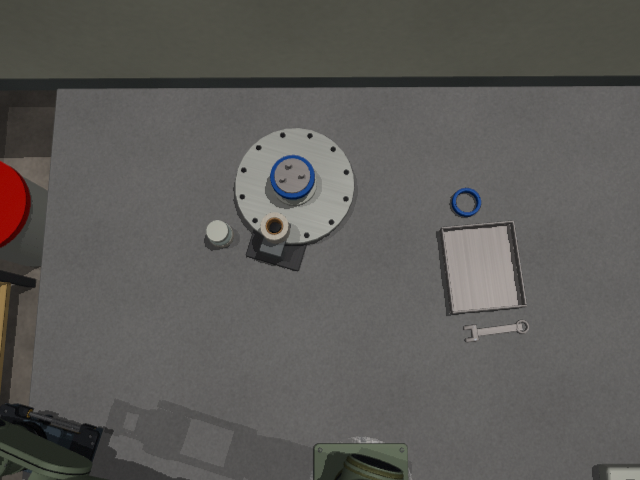

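The side view shows the roll at (290,197) over the plunger, with the jar behind it at (270,203) and the disc centred near (344,230). The tray is near (354,380). In the top view the roll is at (274,227), the jar at (219,235), the disc centre at (295,186) and the tray at (482,268).

```bash
cat > h.py <<'E'
from workcell import env
import cv2,numpy as np
np.set_printoptions(precision=1,suppress=True)
def ray(n,uv):
    m=env.camera_model(n);T=np.array(m["camera_from_world"]);R=T[:3,:3]
    d=np.array([(uv[0]-m["cx"])/m["fx"],-(uv[1]-m["cy"])/m["fy"],-1.]);o=-R.T@T[:3,3]
    return o,R.T@d
def onz(n,uv,z):
    o,d=ray(n,uv);return o+d*(z-o[2])/d[2]
def proj(n,p):
    m=env.camera_model(n);T=np.array(m["camera_from_world"]);c=T[:3,:3]@p+T[:3,3]
    return np.array([m["cx"]+m["fx"]*c[0]/-c[2],m["cy"]-m["fy"]*c[1]/-c[2]])
def cross(a,b):
    (o1,d1),(o2,d2)=ray("top",a),ray("side",b)
    t=np.linalg.lstsq(np.c_[d1,-d2],o2-o1,rcond=None)[0];p,q=o1+d1*t[0],o2+d2*t[1]
    return (p+q)/2,np.linalg.norm(p-q)
def blobs(mask,amin=60):
    cs,_=cv2.findContours(mask.astype(np.uint8),cv2.RETR_EXTERNAL,cv2.CHAIN_APPROX_NONE)
    return [c for c in cs if cv2.contourArea(c)>amin]
E
python3 - <<'E'
from h import *
t=cv2.imread("pics/top0.png");s=cv2.imread("pics/side0.png")
for n,im in(("top",t),("side",s)):
    h=cv2.cvtColor(im,cv2.COLOR_BGR2HSV);H,S,V=cv2.split(h)
    for name,mk in(("blue",(abs(H.astype(int)-115)<15)&(S>130)&(V>60)),("warm",(H<20)&(S>25)&(V>110)),("pale",(S<60)&(V>150)),("brown",(H<20)&(S>80)&(V>20))):
        for c in blobs(mk):
            x,y,w,hh=cv2.boundingRect(c)
            print(n,name,(x,y,w,hh),cv2.contourArea(c),"ell",[np.round(v,1) for v in cv2.fitEllipse(c)])
    print(n,"pix roll/jar/disc/tray",[h[v,u] for u,v in ([(284,227),(219,235),(320,190),(482,268)] if n=="top" else [(284,208),(270,200),(380,240),(354,380)])])
a=cv2.resize(t[120:290,190:370],None,fx=4,fy=4,interpolation=cv2.INTER_CUBIC)
a=cv2.resize(a,(400,378));b=cv2.resize(s[170:270,240:420],(400,222))
cv2.imwrite("pics/crop.png",np.vstack([a,b]))
E
```

```text
top blue (452, 188, 29, 28) 592.5 ell [array([466.2, 201.4]), array([26.9, 28.2]), np.float64(112.7)]
top blue (270, 155, 44, 43) 1432.0 ell [array([291.9, 176.4]), array([42. , 43.5]), np.float64(83.7)]
top warm (0, 284, 7, 61) 163.5 ell [array([  2.8, 289.3]), array([ 4.8, 91. ]), np.float64(3.0)]
top warm (260, 213, 29, 27) 548.5 ell [array([273.9, 225.9]), array([26.3, 26.8]), np.float64(79.8)]
top warm (0, 161, 26, 82) 1433.0 ell [array([ 10.4, 200.1]), array([25.9, 86.1]), np.float64(0.8)]
top pale (610, 470, 30, 10) 233.5 ell [array([623.8, 474.6]), array([ 9.6, 36.5]), np.float64(90.7)]
top pale (478, 325, 38, 10) 156.0 ell [array([498.7, 329.3]), array([ 5.2, 45.7]), np.float64(82.8)]
top pale (444, 227, 74, 84) 4825.0 ell [array([480.3, 268.9]), array([72.2, 93.9]), np.float64(168.1)]
top pale (207, 220, 21, 21) 310.5 ell [array([216.7, 230.2]), array([19.5, 20.4]), np.float64(58.1)]
top pale (236, 149, 118, 93) 5444.5 ell [array([293.7, 190.3]), array([ 89.8, 113.3]), np.float64(93.1)]
top brown (0, 281, 11, 111) 482.0 ell [array([  3.7, 310.7]), array([  8.3, 128.4]), np.
[... 1923 characters left out ...]
64(89.9)]
side pale (261, 187, 43, 14) 373.5 ell [array([284.1, 193.2]), array([11.8, 44.1]), np.float64(94.4)]
side brown (0, 144, 108, 50) 3416.5 ell [array([ 50. , 168.3]), array([ 37. , 135.3]), np.float64(80.8)]
side brown (159, 133, 29, 33) 513.5 ell [array([171.2, 151.2]), array([21.2, 37.3]), np.float64(154.6)]
side brown (71, 41, 106, 44) 1731.5 ell [array([122.7,  60.9]), array([ 41.6, 101.4]), np.float64(88.9)]
side brown (0, 21, 47, 75) 2376.5 ell [array([18.4, 65. ]), array([44., 84.]), np.float64(166.4)]
side pix roll/jar/disc/tray [array([ 16,  37, 104], dtype=uint8), array([ 24,  25, 102], dtype=uint8), array([ 23,  19, 176], dtype=uint8), array([  9,  27, 149], dtype=uint8)]
```

View pics/crop.png

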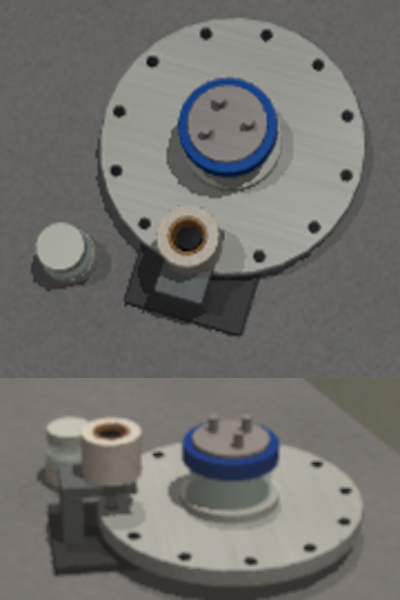

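The crop shows the roll on the arm, with its bore centre at (274,226) in the top view. The jar is to the left. The vessel cap has bolts that stand above the rim.

Run:
```python
from h import *
t=cv2.imread("pics/top0.png");s=cv2.imread("pics/side0.png")
roll=onz("top",(273.9,225.7),128);cap=onz("top",(291.9,176.4),128)
print("roll",roll,"proj side",proj("side",roll),"cap",cap,"dist",np.linalg.norm((cap-roll)[:2]))
d=(cap-roll)[:2];print("stand yaw",np.degrees(np.arctan2(d[1],d[0])))
print("jar",onz("top",(216.7,230.2),70),"side proj",proj("side",onz("top",(216.7,230.2),70)))
# roll side rim: bore and rim in side view
H,S,V=cv2.split(cv2.cvtColor(s,cv2.COLOR_BGR2HSV))
c=blobs((H<20)&(S>60)&(V<170)&(np.indices(H.shape)[1]>275)&(np.indices(H.shape)[1]<306)&(np.indices(H.shape)[0]>185)&(np.indices(H.shape)[0]<203),15)
for k in c:
    e=cv2.fitEllipse(k);print("bore side",e);print("cross",cross((273.9,225.7),e[0]))
# tray floor quad
H,S,V=cv2.split(cv2.cvtColor(t,cv2.COLOR_BGR2HSV))
k=max(blobs((S<60)&(V>140)&(np.indices(H.shape)[1]>430)&(np.indices(H.shape)[0]<318)),key=cv2.contourArea)
q=cv2.boxPoints(cv2.minAreaRect(k));P=np.array([onz("top",u,4) for u in q]);print(q,P,"mean",P.mean(0),np.linalg.norm(P-np.roll(P,1,0),axis=1))
for u in [(440,227),(513,222),(525,306),(447,314)]: print("rim",onz("top",u,30))
from scipy.spatial.transform import Rotation as R
e=env.state()
print(e["ee_pos"],R.from_euler("xyz",e["ee_rot"],degrees=True).as_matrix())
```

```text
roll [567.5 184.5 128. ] proj side [288.4 193.9] cap [677.9 146.8 128. ] dist 116.60450224944304
stand yaw -18.839650176613336
jar [570.  319.6  70. ] side proj [269.6 192.1]
bore side ((289.52972412109375, 193.49310302734375), (6.8847975730896, 15.311041831970215), 87.39983367919922)
cross (array([568.7, 184.1, 128.6]), np.float64(2.7365981085750932))
[[442.6 231.7]
 [507.4 223.6]
 [517.7 305.5]
 [452.8 313.6]] [[ 578.4 -200.8    4. ]
 [ 597.5 -354.6    4. ]
 [ 404.2 -367.5    4. ]
 [ 386.  -217.5    4. ]] mean [ 491.5 -285.1    4. ] [193.1 155.  193.7 151.1]
rim [ 584.2 -190.6   30. ]
rim [ 595.5 -360.2   30. ]
rim [ 401.1 -376.2   30. ]
rim [ 383.5 -199.4   30. ]
[153.7 553.6 180.7] [[-1.   0.3 -0. ]
 [ 0.3  1.  -0. ]
 [ 0.  -0.  -1. ]]
```

```bash
J='python3 -m jog'
python3 -m jog '{"jaw":[91,91,91,91,91,91,91,91,91,91],"slide":[[-0.4,-0.2,0],[-0.8,-0.4,0],[-0.9,-0.45,0],[-0.9,-0.45,0],[-0.9,-0.45,0],[-0.9,-0.45,0],[-0.9,-0.45,0],[-0.9,-0.45,0],[-0.9,-0.45,0],[-0.9,-0.45,0]],"spin":[0,0,0,0,0,0,0,0,0,0]}'
python3 -m jog '{"jaw":[91,91,91,91,91,91,91,91,91,91],"slide":[[-0.9,-0.45,0],[-0.9,-0.45,0],[-0.9,-0.45,0],[-0.9,-0.45,0],[-0.9,-0.45,0],[-0.9,-0.45,0],[-0.9,-0.45,0],[-0.6,-0.2,0],[-0.3,-0.1,0],[0,0,0]],"spin":[0,0,0,0,0,0,0,0,0,0]}'
```

```text
time_s: 1.1
ee_pos: [363.9, 363.3, 181.4]
ee_rot: [-180.0, 0.0, 164.5]
force: [0.0, 0.7, 0.1]
gripper_width: 91.2
gripper_force: 0.0
time_s: 2.1
ee_pos: [543.8, 207.2, 181.2]
ee_rot: [-180.0, -0.0, 164.4]
force: [0.0, 0.2, -0.1]
gripper_width: 90.8
gripper_force: 0.0
```

```bash
python3 -m jog '{"jaw":[91,91,91,91,91,91,91,91,91],"slide":[[-0.5,-0.26,0],[-0.5,-0.26,0],[0,0,0],[0,0,0.6],[0,0,0.6],[0,0,0.6],[0,0,0.6],[0,0,0.5],[0,0,0.2]],"spin":[0,0,0,0,0,0,0,0,0]}'
python3 - <<'E'
from h import *
for n in("side","top"): cv2.imwrite(f"pics/{n}1.png",env.grab_frame(n)[:,:,::-1])
a=cv2.imread("pics/top1.png")[150:290,180:370];b=cv2.imread("pics/side1.png")[130:270,220:410]
cv2.imwrite("pics/c1.png",np.vstack([cv2.resize(a,(400,295)),cv2.resize(b,(400,295))]))
s=env.state();print(s["ee_pos"],s["force"])
E
```

```text
time_s: 3.0
ee_pos: [566.9, 184.6, 86.9]
ee_rot: [-179.9, -0.2, 164.5]
force: [-1.2, 0.4, -0.7]
gripper_width: 91.0
gripper_force: 0.0
[567.4 184.7  87.7] [ 0.6  0.7 -0.3]
```

View pics/c1.png

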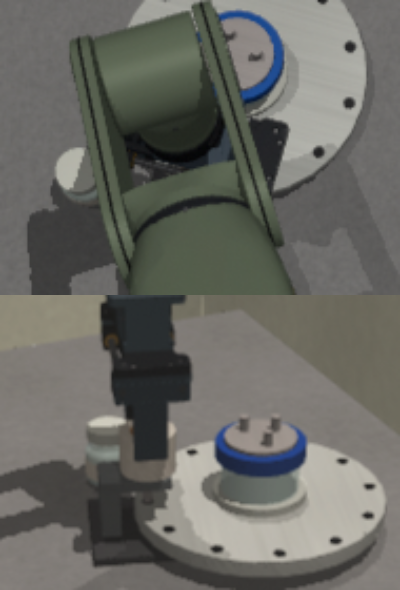

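The gripper straddles the roll: in the lower crop the near finger is centred on it at about (150,430), clear of the jar and vessel. I'll close and lift.

```bash
python3 -m jog '{"jaw":[50,50,50,50,50,50,50,50],"slide":[[0,0,0],[0,0,0],[0,0,0],[0,0,0],[0,0,0],[0,0,0],[0,0,0],[0,0,0]],"spin":[0,0,0,0,0,0,0,0]}' 20
```

```text
time_s: 3.9
ee_pos: [568.5, 184.9, 89.0]
ee_rot: [179.9, 0.1, 164.5]
force: [-0.3, 1.1, 5.5]
gripper_width: 61.5
gripper_force: 20.0
```

```bash
python3 -m jog '{"jaw":[50,50,50,50,50,50,50,50,50,50],"slide":[[0,0,-0.2],[0,0,-0.2],[0,0,-0.2],[0,0,-0.2],[0,0,-0.3],[0,0,-0.3],[0,0,-0.3],[0,0,-0.4],[0,0,-0.4],[0,0,-0.2]],"spin":[0,0,0,0,0,0,0,0,0,0]}' 20
python3 - <<'E'
from h import *
for n in("side","top"): cv2.imwrite(f"pics/{n}2.png",env.grab_frame(n)[:,:,::-1])
b=cv2.imread("pics/side2.png")[100:270,220:420];cv2.imwrite("pics/c2.png",cv2.resize(b,(600,510)))
E
```

```text
time_s: 4.9
ee_pos: [568.8, 184.9, 171.4]
ee_rot: [179.9, 0.1, 164.5]
force: [-0.2, -0.7, 0.0]
gripper_width: 61.5
gripper_force: 20.0
```

View pics/c2.png

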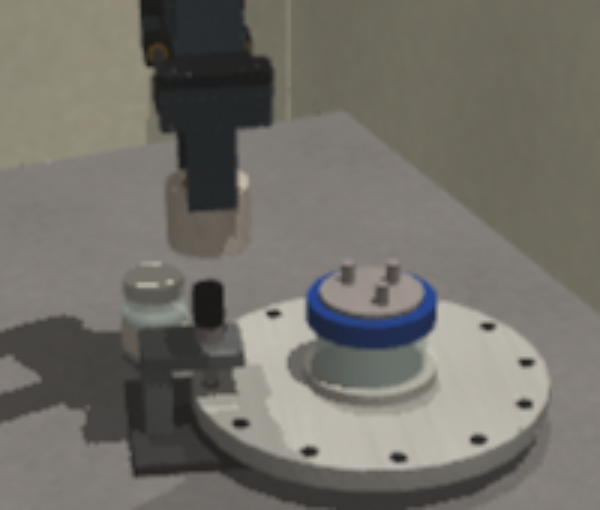

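The roll is lifted clear of the black knob, which shows at (208,305) in the crop. I'll carry it to the tray centre.

```bash
python3 -m jog '{"jaw":[50,50,50,50,50,50,50,50,50,50],"slide":[[-0.1,-0.4,0],[-0.1,-0.7,0],[-0.1,-0.9,0],[-0.1,-0.9,0],[-0.1,-0.9,0],[-0.1,-0.9,0],[-0.1,-0.9,0],[-0.1,-0.9,0],[-0.1,-0.9,0],[-0.1,-0.9,0]],"spin":[0,0,0,0,0,0,0,0,0,0]}'
python3 -m jog '{"jaw":[50,50,50,50,50,50,50,50,50,50],"slide":[[-0.1,-0.9,0],[-0.1,-0.9,0],[-0.1,-0.9,0],[-0.1,-0.9,0],[-0.1,-0.9,0],[-0.1,-0.9,0],[-0.1,-0.9,0],[0,-0.7,0],[0,-0.4,0],[0,0,0]],"spin":[0,0,0,0,0,0,0,0,0,0]}'
```

```text
time_s: 6.0
ee_pos: [529.2, -65.1, 168.7]
ee_rot: [-180.0, -0.1, 164.5]
force: [0.7, 0.4, -0.1]
gripper_width: 61.7
gripper_force: 20.0
time_s: 7.0
ee_pos: [490.2, -284.0, 168.8]
ee_rot: [180.0, -0.1, 164.4]
force: [-0.6, 0.2, -1.3]
gripper_width: 61.3
gripper_force: 20.0
```

```bash
python3 -m jog '{"jaw":[50,50,50,50,50,50,50,50,50,50],"slide":[[0,0,0.4],[0,0,0.7],[0,0,0.8],[0,0,0.8],[0,0,0.8],[0,0,0.6],[0,0,0.4],[0,0,0.2],[0,0,0.1],[0,0,0]],"spin":[0,0,0,0,0,0,0,0,0,0]}'
python3 -m jog '{"jaw":[50,50,50,50,50,50],"slide":[[0,0,0.1],[0,0,0.1],[0,0,0.1],[0,0,0],[0,0,0],[0,0,0]],"spin":[0,0,0,0,0,0]}'
```

```text
time_s: 8.0
ee_pos: [491.6, -282.7, 25.6]
ee_rot: [180.0, 0.0, 164.5]
force: [0.6, 0.2, -1.3]
gripper_width: 61.9
gripper_force: 20.0
time_s: 8.6
ee_pos: [491.4, -282.9, 16.5]
ee_rot: [180.0, 0.0, 164.5]
force: [-0.3, -0.1, -0.4]
gripper_width: 61.4
gripper_force: 20.0
```

```bash
python3 -m jog '{"jaw":[50,50,50],"slide":[[0,0,0.05],[0,0,0],[0,0,0]],"spin":[0,0,0]}'
python3 -m jog '{"jaw":[50,50,50],"slide":[[0,0,0.05],[0,0,0],[0,0,0]],"spin":[0,0,0]}'
python3 -m jog '{"jaw":[50,50,50],"slide":[[0,0,0.05],[0,0,0],[0,0,0]],"spin":[0,0,0]}'
```

```text
time_s: 8.9
ee_pos: [491.2, -282.8, 14.9]
ee_rot: [180.0, -0.0, 164.5]
force: [0.1, 0.5, -0.4]
gripper_width: 61.4
gripper_force: 20.0
time_s: 9.2
ee_pos: [491.2, -282.7, 13.4]
ee_rot: [180.0, -0.0, 164.5]
force: [0.2, 0.7, -0.8]
gripper_width: 61.5
gripper_force: 20.0
time_s: 9.5
ee_pos: [491.3, -282.9, 13.1]
ee_rot: [-180.0, 0.0, 164.5]
force: [-1.8, 1.1, 5.9]
gripper_width: 61.5
gripper_force: 20.0
```

The force shows contact with the tray floor, so I'll release, rise and look.

```bash
python3 -m jog '{"jaw":[91,91,91,91,91,91],"slide":[[0,0,0],[0,0,0],[0,0,0],[0,0,0],[0,0,0],[0,0,0]],"spin":[0,0,0,0,0,0]}'
python3 -m jog '{"jaw":[91,91,91,91,91,91,91,91],"slide":[[0,0,-0.2],[0,0,-0.5],[0,0,-0.8],[0,0,-0.9],[0,0,-0.9],[0,0,-0.9],[0,0,-0.6],[0,0,-0.3]],"spin":[0,0,0,0,0,0,0,0]}'
python3 - <<'E'
from h import *
for n in("side","top"): cv2.imwrite(f"pics/{n}3.png",env.grab_frame(n)[:,:,::-1])
a=cv2.imread("pics/top3.png");b=cv2.imread("pics/side3.png")
k=lambda im,x,y,w,h:cv2.resize(im[y:y+h,x:x+w],(400,300),interpolation=cv2.INTER_CUBIC)
cv2.imwrite("pics/c3.png",np.vstack([np.hstack([k(a,244,202,80,60),k(b,260,170,80,60)]),np.hstack([k(a,400,170,200,150),k(b,240,300,200,150)])]))
E
```

```text
time_s: 10.1
ee_pos: [491.2, -282.8, 11.8]
ee_rot: [180.0, -0.0, 164.5]
force: [0.0, 0.6, -0.9]
gripper_width: 90.9
gripper_force: 0.0
time_s: 10.9
ee_pos: [492.1, -283.3, 167.4]
ee_rot: [-179.9, 0.2, 164.5]
force: [0.6, 0.9, 0.8]
gripper_width: 91.0
gripper_force: 0.0
```

View pics/c3.png

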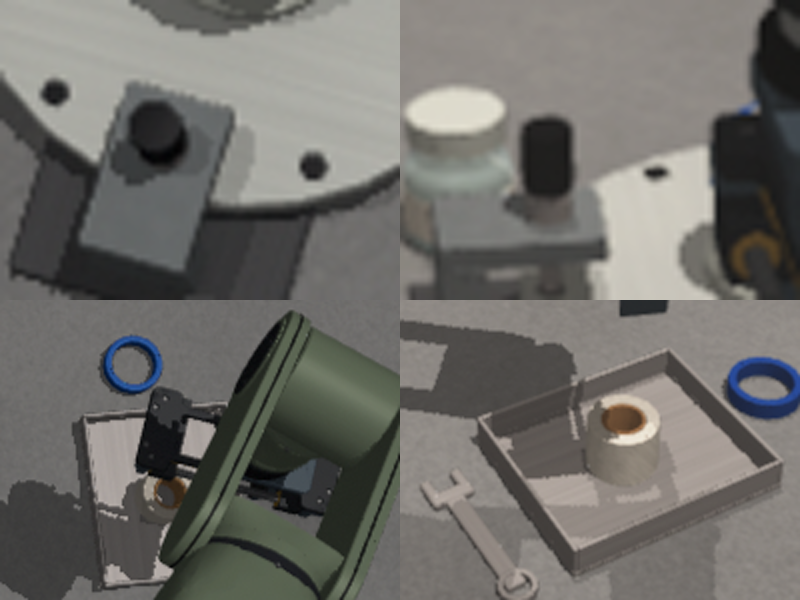

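The roll stands flat and free in the tray, at (622,440) in the crop. The knob's top centre is at about (275.2,227) in the top view and (289.2,194.6) in the side view.

Run:
```python
from h import *
im=cv2.imread("pics/top3.png");V=im.max(2).astype(int);yy,xx=np.indices(V.shape)
for th in(25,32,40):
    for k in blobs((V<th)&(xx>262)&(xx<290)&(yy>215)&(yy<240),15): print(th,cv2.boundingRect(k),cv2.minEnclosingCircle(k))
print(onz("top",(275.2,227),125),cross((275.2,227),(289.2,194.6)))
for z in(125,94): print(z,proj("top",np.array([568,184.,z])),proj("side",np.array([568,184.,z])))
```

```text
32 (271, 228, 10, 7) ((275.6666564941406, 230.0), 4.772716522216797)
40 (270, 223, 11, 12) ((275.0, 228.5), 6.265082359313965)
[565.3 181.9 125. ] (array([566.4, 181.2, 127.5]), np.float64(3.416524840436917))
125 [274.3 225.8] [288.7 195.1]
94 [275.7 228.7] [289.  207.3]
```

```bash
python3 -m jog '{"jaw":[60,60,60,60,60,60,60,60,60,60],"slide":[[0.1,0.4,0],[0.1,0.7,0],[0.1,0.9,0],[0.1,0.9,0],[0.1,0.9,0],[0.1,0.9,0],[0.1,0.9,0],[0.1,0.9,0],[0.1,0.9,0],[0.1,0.9,0]],"spin":[0,0,0,0,0,0,0,0,0,0]}'
python3 -m jog '{"jaw":[60,60,60,60,60,60,60,60,60,60],"slide":[[0.1,0.9,0],[0.1,0.9,0],[0.1,0.9,0],[0.1,0.9,0],[0.1,0.9,0],[0.1,0.9,0],[0.1,0.9,0],[0,0.7,0],[0,0.4,0],[0,0,0]],"spin":[0,0,0,0,0,0,0,0,0,0]}'
```

```text
time_s: 12.0
ee_pos: [527.6, -32.8, 163.4]
ee_rot: [-180.0, -0.2, 164.5]
force: [0.1, 0.4, -0.3]
gripper_width: 60.0
gripper_force: 0.0
time_s: 13.0
ee_pos: [567.4, 186.0, 163.6]
ee_rot: [-179.9, -0.1, 164.6]
force: [-0.3, -0.1, -0.9]
gripper_width: 59.8
gripper_force: 0.0
```

```bash
python3 -m jog '{"jaw":[60,60,60,60,60,60,60],"slide":[[0,-0.1,0],[0,0,0.4],[0,0,0.6],[0,0,0.6],[0,0,0.5],[0,0,0.3],[0,0,0]],"spin":[0,0,0,0,0,0,0]}'
python3 -m jog '{"jaw":[15,15,15,15,15,15,15,15],"slide":[[0,0,0],[0,0,0],[0,0,0],[0,0,0],[0,0,0],[0,0,0],[0,0,0],[0,0,0]],"spin":[0,0,0,0,0,0,0,0]}' 10
```

```text
time_s: 13.7
ee_pos: [566.0, 180.7, 91.2]
ee_rot: [-179.9, -0.2, 164.4]
force: [0.3, -0.7, 0.6]
gripper_width: 60.2
gripper_force: 0.0
time_s: 14.5
ee_pos: [567.3, 181.8, 93.0]
ee_rot: [180.0, 0.0, 164.5]
force: [-0.6, -0.1, 0.7]
gripper_width: 14.6
gripper_force: 0.0
```

The fingers closed to 14.6 mm with no force, so the knob isn't between the pads. I'll look.

Run:
```python
from h import *
for n in("side","top"): cv2.imwrite(f"pics/{n}4.png",env.grab_frame(n)[:,:,::-1])
a=cv2.imread("pics/top4.png");b=cv2.imread("pics/side4.png")
k=lambda im,x,y,w,h:cv2.resize(im[y:y+h,x:x+w],(400,400),interpolation=cv2.INTER_CUBIC)
cv2.imwrite("pics/c4.png",np.hstack([k(a,220,170,120,120),k(b,235,140,100,100)]))
s=env.state();print(s["ee_pos"],s["gripper_width"],s["gripper_force"],s["force"],proj("side",s["ee_pos"]))
```

```text
[567.3 181.8  92.9] 14.949603232119408 0.0 [ 0.9 -0.  -0.2] [289.1 208.2]
```

View pics/c4.png

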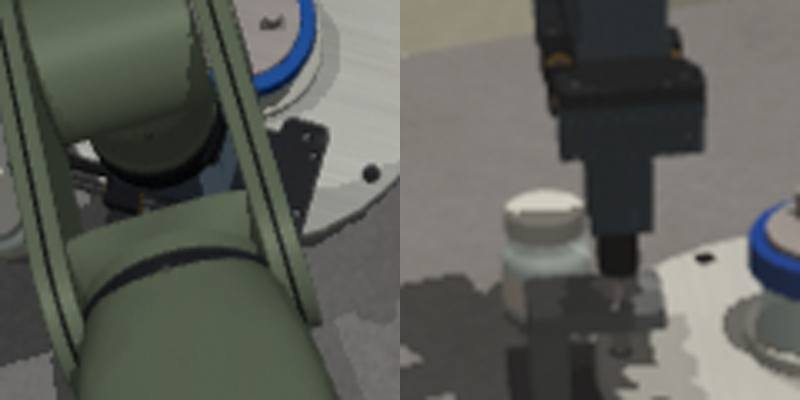

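The near fingertip's lower edge is at about (290,198), with the knob's lower part visible beneath it from row 198 to 208. The tips therefore seem higher than the reported TCP says, so I'll quantify that.

Run:
```python
from h import *
ty=np.array([.267,.964,0]);c=np.array([567.3,181.8,0])
for off in(7.5,15,20,25):
    for z in(93,105,115,125,135): print(off,z,proj("side",c-off*ty+[0,0,z]).round(1),end=" ")
    print()
# finger tip row/edges in side pictures 1 and 4 (dark bluish finger pixels)
for f in("side2","side4"):
    im=cv2.imread(f"pics/{f}.png");print(f)
    for y in range(150,214,3): print(y,[tuple(im[y,x]) for x in (284,290,296)])
```

```text
7.5 93 [289.5 209.7] 7.5 105 [289.3 205. ] 7.5 115 [289.2 201.1] 7.5 125 [289.1 197.1] 7.5 135 [289.  193.1] 
15 93 [289.8 211.3] 15 105 [289.7 206.6] 15 115 [289.6 202.6] 15 125 [289.5 198.6] 15 135 [289.4 194.6] 
20 93 [290.1 212.3] 20 105 [290.  207.6] 20 115 [289.8 203.7] 20 125 [289.7 199.7] 20 135 [289.6 195.6] 
25 93 [290.3 213.4] 25 105 [290.2 208.7] 25 115 [290.1 204.7] 25 125 [290.  200.7] 25 135 [289.9 196.7] 
side2
150 [(np.uint8(40), np.uint8(39), np.uint8(36)), (np.uint8(40), np.uint8(39), np.uint8(36)), (np.uint8(41), np.uint8(39), np.uint8(36))]
153 [(np.uint8(41), np.uint8(39), np.uint8(36)), (np.uint8(40), np.uint8(39), np.uint8(36)), (np.uint8(41), np.uint8(40), np.uint8(37))]
156 [(np.uint8(41), np.uint8(39), np.uint8(37)), (np.uint8(41), np.uint8(39), np.uint8(37)), (np.uint8(41), np.uint8(39), np.uint8(36))]
159 [(np.uint8(41), np.uint8(40), np.uint8(37)), (np.uint8(40), np.uint8(39), np.uint8(36)), (np.uint8(42), np.uint8(40), np.uint8(37))]
162 [(np.uint8(42), np.uint8(40), np.uint8(37)), (np.uint8(42), np.uint8(40), np.uint8(37)), (np.uint8(41), np.uint8(39),
[... 4732 characters left out ...]
))]
201 [(np.uint8(50), np.uint8(52), np.uint8(53)), (np.uint8(24), np.uint8(25), np.uint8(26)), (np.uint8(121), np.uint8(126), np.uint8(130))]
204 [(np.uint8(62), np.uint8(63), np.uint8(66)), (np.uint8(24), np.uint8(25), np.uint8(25)), (np.uint8(120), np.uint8(124), np.uint8(129))]
207 [(np.uint8(85), np.uint8(88), np.uint8(91)), (np.uint8(24), np.uint8(25), np.uint8(25)), (np.uint8(112), np.uint8(115), np.uint8(117))]
210 [(np.uint8(61), np.uint8(63), np.uint8(64)), (np.uint8(56), np.uint8(58), np.uint8(61)), (np.uint8(116), np.uint8(118), np.uint8(118))]
213 [(np.uint8(49), np.uint8(51), np.uint8(51)), (np.uint8(70), np.uint8(72), np.uint8(77)), (np.uint8(97), np.uint8(99), np.uint8(99))]
```

```bash
python3 -m jog '{"jaw":[60,60,60,60,60],"slide":[[0,0,0],[0,0,0],[0,0,0],[0,0,0],[0,0,0]],"spin":[0,0,0,0,0]}'
python3 - <<'E'
from h import *
p=np.array([153.7,553.6,180.7]);ty=np.array([.267,.964,0])
for z in(0,35):print(z,[proj("side",p+[0,0,z]+o*ty).round() for o in(-59,-45,45)])
im=cv2.imread("pics/side0.png")[60:160,20:120];V=im.max(2)
print("lowest dark rows at cols",[(20+x,60+int(np.max(np.nonzero(V[:,x]<60)[0],initial=0))) for x in range(20,90,6)])
E
```

```text
time_s: 15.1
ee_pos: [567.3, 181.8, 93.0]
ee_rot: [180.0, 0.0, 164.5]
force: [-0.2, 0.4, -0.4]
gripper_width: 51.7
gripper_force: 0.0
0 [array([ 71., 153.]), array([ 72., 151.]), array([ 79., 137.])]
35 [array([ 68., 139.]), array([ 69., 137.]), array([ 76., 124.])]
lowest dark rows at cols [(40, 102), (46, 111), (52, 111), (58, 124), (64, 139), (70, 138), (76, 138), (82, 124), (88, 88), (94, 70), (100, 151), (106, 142)]
```

The start picture shows the same offset: the true fingertips are about 35 mm above the reported TCP. I'll go 30 mm lower with the jaws open and check the force.

```bash
python3 -m jog '{"jaw":[60,60,60,60,60,60],"slide":[[0,0,0],[0,0,0.2],[0,0,0.3],[0,0,0.3],[0,0,0.2],[0,0,0]],"spin":[0,0,0,0,0,0]}'
python3 - <<'E'
from h import *
im=env.grab_frame("side");cv2.imwrite("pics/side5.png",im[:,:,::-1])
cv2.imwrite("pics/c5.png",cv2.resize(im[140:240,235:335,::-1],(500,500),interpolation=cv2.INTER_CUBIC));s=env.state();print(s["ee_pos"],s["force"])
E
```

```text
time_s: 15.7
ee_pos: [566.3, 181.5, 61.4]
ee_rot: [-179.9, -0.1, 164.5]
force: [0.3, 0.1, -1.0]
gripper_width: 59.9
gripper_force: 0.0
[566.9 181.7  62.2] [ 1.3  0.2 -0.9]
```

View pics/c5.png

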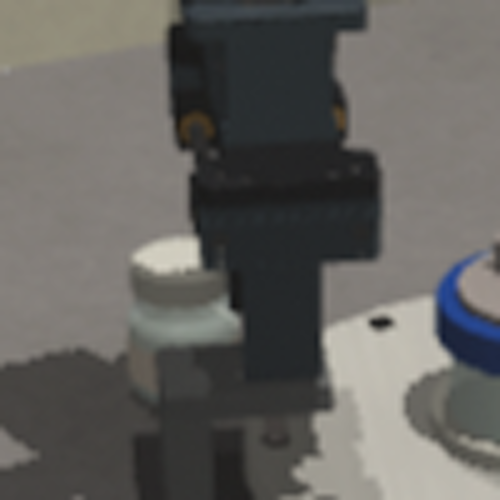

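The near finger now reaches (285,380) in the crop, image row 216, so the tips are at about z 95 and straddle the knob. Closing.

```bash
python3 -m jog '{"jaw":[15,15,15,15,15,15],"slide":[[0,0,0],[0,0,0],[0,0,0],[0,0,0],[0,0,0],[0,0,0]],"spin":[0,0,0,0,0,0]}' 10
python3 -m jog '{"jaw":[15,15,15],"slide":[[0,0,0],[0,0,0],[0,0,0]],"spin":[0,0,0]}' 60
```

```text
time_s: 16.35
ee_pos: [568.5, 185.4, 63.3]
ee_rot: [179.6, 0.1, 164.4]
force: [1.6, 10.1, -2.6]
gripper_width: 24.0
gripper_force: 10.0
time_s: 16.65
ee_pos: [568.5, 185.5, 63.2]
ee_rot: [179.6, 0.1, 164.4]
force: [2.4, 9.9, -2.1]
gripper_width: 22.9
gripper_force: 60.0
```

The knob is gripped (24 mm). I'll relieve the 10 N side load by about 3.5 mm, then pull up in small steps.

```bash
python3 -m jog '{"jaw":[15,15,15],"slide":[[0,0.06,0],[0,0.06,0],[0,0,0]],"spin":[0,0,0]}' 60
python3 -m jog '{"jaw":[15,15,15,15,15,15],"slide":[[0,0,-0.1],[0,0,-0.1],[0,0,-0.1],[0,0,-0.1],[0,0,-0.1],[0,0,0]],"spin":[0,0,0,0,0,0]}' 60
python3 -m jog '{"jaw":[15,15],"slide":[[0,0,-0.1],[0,0,0]],"spin":[0,0]}' 60
```

```text
time_s: 16.95
ee_pos: [568.5, 185.4, 63.2]
ee_rot: [180.0, 0.0, 164.5]
force: [-0.0, 1.0, 0.1]
gripper_width: 23.0
gripper_force: 60.0
time_s: 17.55
ee_pos: [568.3, 185.4, 77.6]
ee_rot: [180.0, -0.0, 164.5]
force: [5.6, 4.3, -10.8]
gripper_width: 23.0
gripper_force: 60.0
time_s: 17.75
ee_pos: [568.3, 185.4, 80.3]
ee_rot: [180.0, -0.0, 164.5]
force: [3.6, 3.1, -12.0]
gripper_width: 23.0
gripper_force: 60.0
```

```bash
python3 -m jog '{"jaw":[15,15],"slide":[[0,0,-0.05],[0,0,0]],"spin":[0,0]}' 60
python3 -m jog '{"jaw":[15,15],"slide":[[0,0,-0.05],[0,0,0]],"spin":[0,0]}' 60
python3 -m jog '{"jaw":[15,15,15],"slide":[[0,0,-0.05],[0,0,0],[0,0,0]],"spin":[0,0,0]}' 60
```

```text
time_s: 17.95
ee_pos: [568.3, 185.4, 81.3]
ee_rot: [180.0, -0.0, 164.5]
force: [5.0, 3.3, -13.8]
gripper_width: 23.2
gripper_force: 60.0
time_s: 18.15
ee_pos: [568.2, 185.4, 81.4]
ee_rot: [-180.0, -0.1, 164.5]
force: [6.9, 4.5, -21.5]
gripper_width: 22.8
gripper_force: 60.0
time_s: 18.45
ee_pos: [568.1, 185.3, 81.4]
ee_rot: [-180.0, -0.1, 164.5]
force: [9.2, 4.7, -28.1]
gripper_width: 23.0
gripper_force: 60.0
```

The plunger is at its stop: lift is about 18.2 mm, and the force rises without further travel. One last look before handing in.

```bash
python3 -m jog '{"jaw":[15,15,15,15,15],"slide":[[0,0,0],[0,0,0],[0,0,0],[0,0,0],[0,0,0]],"spin":[0,0,0,0,0]}' 60
python3 - <<'E'
from h import *
im=env.grab_frame("side")[:,:,::-1];cv2.imwrite("pics/c6.png",np.hstack([cv2.resize(im[150:270,235:335],(400,480)),cv2.resize(im[300:460,240:450],(400,480))]))
E
```

```text
time_s: 18.95
ee_pos: [568.1, 185.4, 81.4]
ee_rot: [-180.0, -0.1, 164.5]
force: [9.2, 4.8, -27.7]
gripper_width: 23.3
gripper_force: 60.0
```

View pics/c6.png

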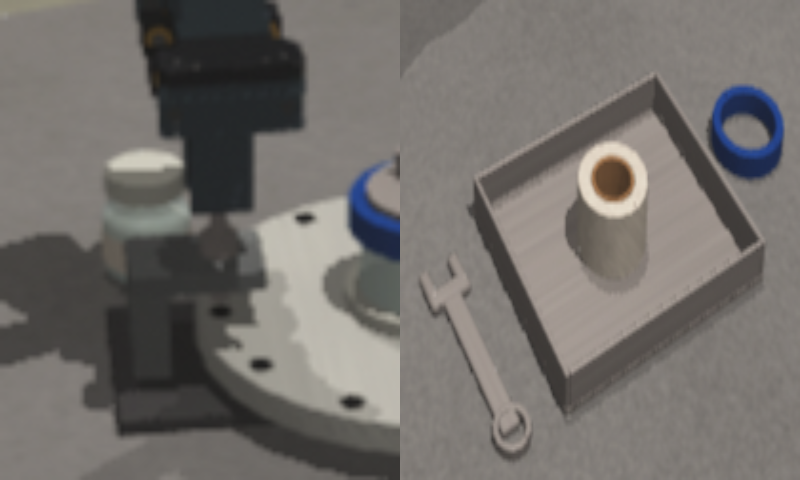

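The gripper holds the knob up, with the steel neck exposed at (222,240) in the crop. The roll stands flat in the tray at (612,215), and the jar, wrench and spare cap are where they were.

```bash
python3 -c "
from workcell import env
print(env.job_done())"
```

```text
the job is handed in; nothing more can be done
None
```

The roll is flat in the tray and I handed in at about 19 s, still holding the knob against its upper stop (lift about 18 mm); the jar, wrench and spare cap look unmoved.

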